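# Steady the rocking lantern jig

### The arm

A 6-joint arm with a two-finger parallel gripper is mounted at the origin on the work surface. World frame = base frame: x ahead of the robot, y to its left, z up, the work surface at z = 0. Lengths are in mm, angles in rad, forces in N, time in s.
With the tool pointing down it reaches from about 375 to 975 mm from the base axis. Payload 3.8 kg.
Tool frame: the origin (TCP) lies between the finger pads; the fingertips stand 25 mm ahead of it and the grasp point (between the pads) lies 6 mm ahead of it; z points along the fingers, y is the line along which they close (so a half turn about z gives the same grasp; the last joint's range is limited). The gripper opens to 88 mm and grips with 3 to 60 N. Pads are 18 mm wide; open, the fingers measure 123 mm over their backs; the gripper's body (75 mm by 187 mm) begins 45 mm behind the grasp point.
Start: joints at [-1.207, 0.264, 1.604, -0, 1.274, -0.037], TCP at [263.349, -621.503, 263.706] pointing down, gripper open.
Joint ranges: [-2.63, 2.63], [-0.94, 2.18], [0.31, 2.57], [-1.31, 4.45], [0, 2.66], [-2.55, 2.55]. Speed limits (rad/s): [2.57, 2.57, 3.14, 3.14, 3.14, 3.14].

### API

Orientations are given as a 3x3 rotation matrix whose columns are the frame's x, y, z axes.
In Python, from plant import bot gives the robot as it stands.
- The arm moves only by the tool servo_tool, never from a script. Its argument "rows" is text: rows parted by semicolons, each of 5 numbers parted by spaces: the opening, from 0 (shut) to 1 (fully open), then the shift along the world's x, y, z in cm, then the turn about the world's z in rad. In form: gripper dx dy dz spin; .... A call has 1 to 10 rows; each row shifts and turns the commanded pose from where the row before left it; what a row does not reach is not made up. A row lasts 1/12 s, in which the tool goes at most 41.7 mm and 7.16 degrees, less where a joint would pass 70% of its speed; a pose out of reach is approached as far as the arm can. A call with a gripper value outside its range is refused whole. The fingers move at their own pace and stop on an object; the grip force is fixed at half the most. Time passes only in rows, so rows that do not move let the fingers close. It gives the time, the measured TCP pose, the force, the opening and the grip force at its end, in the units of the state.
- bot.state(): the state, without advancing time (a new reading comes with each control period).
- bot.camera(name): name is "scene" or "top" or "wrist"; returns the picture (384x512x3 uint8, blue, green, red); there is no depth.
- bot.calibration(name): a dict with "mtx" (3x3 intrinsics, pixels), "world_from_camera" (4x4, takes a point from camera to world coordinates); the wrist camera has in their place "hand_eye" (4x4, takes a point from camera to tool coordinates, whose origin is the TCP and whose axes are the flange's). Camera axes: x right, y down, z forward; pixel columns grow to the right and rows downward; lengths in mm; the calibration is good to about 2 mm. The wrist camera is an equidistant fisheye: a pixel r from the principal point sees the ray r / f radians off the axis. A picture is of the moment at which its call begins: read the wrist's pose just before it. calibration takes no time and is no camera call.
- bot.hand_in(): hands the job in; it is judged then, once.
The state is a dict: "t": time; "joints": joint angles; "joint_vel": joint speeds; "tau": joint torques, N m; "position": TCP position; "orientation": TCP orientation; "wrist_force": force on the tool from outside, world axes, zero at the start; "torque": the same for the moment, N m; "width": finger opening in mm; "gripper_force": force on a finger pad.
Only numpy, scipy, OpenCV 4.12 (cv2) and the standard library are available. Lean on these libraries where they do the work, as an engineer would, in place of code of your own. Each camera call takes 0.05 s, during which the arm holds its last target. There are 200 camera calls.

### The job

The lantern gluing jig is not standing firm: press down on the blue spots at the plate's corners to find the one corner that sinks, and leave that corner rocked down. Then press that corner's brass shim tab down flat so that it lifts the plate level again; leave the other three tabs up. Only press: do not lift or shift the plate, and leave everything else where it is.

Things in the scene. Friction and masses are not known exactly. Their poses are not given: they have to be found in the camera images.
- bed: grey fixed baseboard of the jig, 260 mm (its x, away from the robot) x 400 mm (its y, to the left) x 12 mm; origin at the centre of its underside, on the table. Near/far = its -x/+x, left/right = its +y/-y
- plate: plywood plate 180 (x) x 210 (y) x 10 mm, 1.3 kg, loose on 4 ball feet centred over the bed; origin at foot-tip height, 22 mm above the table when level. A wooden core with bamboo ribs, 95 mm across, rises from its middle to 120 mm. The pad under one unseen foot gives: pressed with over 7 N that corner sinks 4 mm and stays; pressing the opposite corner may rock it back. The others never sink
- corner_near_left (a point): centre of the near left blue spot (18 mm disc) on the top face of the plate, right over that foot: plate frame x -70 mm, y +80 mm; 56 mm above the table when level, 52 mm when sunk
- corner_near_right (a point): centre of the near right blue spot (18 mm disc) on the top face of the plate, right over that foot: plate frame x -70 mm, y -80 mm; 56 mm above the table when level, 52 mm when sunk
- corner_far_left (a point): centre of the far left blue spot (18 mm disc) on the top face of the plate, right over that foot: plate frame x +70 mm, y +80 mm; 56 mm above the table when level, 52 mm when sunk
- corner_far_right (a point): centre of the far right blue spot (18 mm disc) on the top face of the plate, right over that foot: plate frame x +70 mm, y -80 mm; 56 mm above the table when level, 52 mm when sunk
- shim_near_left (a joint): brass cam shim at the near left corner, a hinged tab outside the plate's left edge: 0 = tab raised 32 degrees, grows as the tab is pressed down, 0.698 rad = fully down, flat against the bed (end stop, sloping 8 degrees outward). It takes 2 to 4 N and stays where it is left. When flat its cam holds the corner up level
- tab_near_left (a point): outer end (centre of its rounded edge, 8 mm thick, 24 mm wide along the bed's x) of that brass tab. Its hinge, parallel to the bed's x, is 57 mm away at bed x -70 mm, y +102 mm, 25 mm above the table; a 4 mm strip joins them. Raised, the end is 48 mm outward of the hinge, 55 mm above the table; flat, 56 mm outward, 17 mm above the table
- shim_near_right (a joint): brass cam shim at the near right corner, a hinged tab outside the plate's right edge: 0 = tab raised 32 degrees, grows as the tab is pressed down, 0.698 rad = fully down, flat against the bed (end stop, sloping 8 degrees outward). It takes 2 to 4 N and stays where it is left. When flat its cam holds the corner up level
- tab_near_right (a point): outer end (centre of its rounded edge, 8 mm thick, 24 mm wide along the bed's x) of that brass tab. Its hinge, parallel to the bed's x, is 57 mm away at bed x -70 mm, y -102 mm, 25 mm above the table; a 4 mm strip joins them. Raised, the end is 48 mm outward of the hinge, 55 mm above the table; flat, 56 mm outward, 17 mm above the table
- shim_far_left (a joint): brass cam shim at the far left corner, a hinged tab outside the plate's left edge: 0 = tab raised 32 degrees, grows as the tab is pressed down, 0.698 rad = fully down, flat against the bed (end stop, sloping 8 degrees outward). It takes 2 to 4 N and stays where it is left. When flat its cam holds the corner up level
- tab_far_left (a point): outer end (centre of its rounded edge, 8 mm thick, 24 mm wide along the bed's x) of that brass tab. Its hinge, parallel to the bed's x, is 57 mm away at bed x +70 mm, y +102 mm, 25 mm above the table; a 4 mm strip joins them. Raised, the end is 48 mm outward of the hinge, 55 mm above the table; flat, 56 mm outward, 17 mm above the table
- shim_far_right (a joint): brass cam shim at the far right corner, a hinged tab outside the plate's right edge: 0 = tab raised 32 degrees, grows as the tab is pressed down, 0.698 rad = fully down, flat against the bed (end stop, sloping 8 degrees outward). It takes 2 to 4 N and stays where it is left. When flat its cam holds the corner up level
- tab_far_right (a point): outer end (centre of its rounded edge, 8 mm thick, 24 mm wide along the bed's x) of that brass tab. Its hinge, parallel to the bed's x, is 57 mm away at bed x +70 mm, y -102 mm, 25 mm above the table; a 4 mm strip joins them. Raised, the end is 48 mm outward of the hinge, 55 mm above the table; flat, 56 mm outward, 17 mm above the table
- spool: red thread spool, 28 mm across and 26 mm tall, standing on the bed in front of the plate (robot side); origin under its centre; to be left alone
- sanding_block: cork block 22 x 60 x 20 mm lying on the bed behind the plate; origin under its centre; to be left alone
- glue: white glue bottle, 36 mm across, 110 mm tall; origin under its centre; to be left alone
- brush: brush lying on the table; to be left alone
- dish: small white dish, 80 mm across; origin under its centre; to be left alone
- screwdriver: red-handled screwdriver lying on the table; to be left alone

How it is judged (in metres and radians):
On the way, in this order (a step that is already met when the one before it is completed fails the run):
1. the corner that gives has been rocked down, all tabs still up (z of any of corner_near_left, corner_near_right, corner_far_left, corner_far_right in the frame of bed below 0.0532 m and value of joint each of shim_near_left, shim_near_right, shim_far_left, shim_far_right below 0.08 rad), for 0.1 s.
2. one tab is flat and the plate is level (((value of joint shim_near_left above 0.63 rad and value of joint each of shim_near_right, shim_far_left, shim_far_right below 0.08 rad) or (value of joint shim_near_right above 0.63 rad and value of joint each of shim_near_left, shim_far_left, shim_far_right below 0.08 rad) or (value of joint shim_far_left above 0.63 rad and value of joint each of shim_near_left, shim_near_right, shim_far_right below 0.08 rad) or (value of joint shim_far_right above 0.63 rad and value of joint each of shim_near_left, shim_near_right, shim_far_left below 0.08 rad)) and z of corner_near_left in the frame of bed between 0.0544 and 0.0576 m and z of corner_near_right in the frame of bed between 0.0544 and 0.0576 m and z of corner_far_left in the frame of bed between 0.0544 and 0.0576 m and z of corner_far_right in the frame of bed between 0.0544 and 0.0576 m), for 0.2 s.
At the end, for the whole second after the job is handed in: exactly one shim tab is flat (over 0.63 of 0.698 rad) and the other three are up (under 0.08 rad); all four corners of the plate are within 1.6 mm of level height, the plate at rest and within 10 mm of its place (all of step 2 and linear speed of plate below 0.01 m/s and horizontal distance between plate and bed below 0.01 m); the robot touches nothing.
It fails at once if a tab is pressed at a corner that is not rocked down ((value of joint shim_near_left between 0.1 and 0.2 rad and z of corner_near_left in the frame of bed above 0.0542 m) or (value of joint shim_near_right between 0.1 and 0.2 rad and z of corner_near_right in the frame of bed above 0.0542 m) or (value of joint shim_far_left between 0.1 and 0.2 rad and z of corner_far_left in the frame of bed above 0.0542 m) or (value of joint shim_far_right between 0.1 and 0.2 rad and z of corner_far_right in the frame of bed above 0.0542 m)).
It fails at once if the plate is lifted, tipped or shifted (15 mm) (distance of plate from where it was at the start of the episode above 0.015 m or angle between plate's own z axis and vertical above 0.12 rad).
It fails at once if a bystander is moved more than 20 mm (distance of any of spool, sanding_block, glue, brush, dish, screwdriver from where it was at the start of the episode above 0.02 m).
It also fails if it takes over 64 s, if anything falls off the work surface, if the arm or the gripper's body presses on something with over 40 N, if the wrist force passes 120 N, or if a joint passes its speed limit or range.

## Working session

There is one attempt and no reset: what is moved stays moved. The work goes in short steps, Python scripts to look and compute and a tool call to move; the robot and the scene stay as the last step left them, time stands still between calls to the robot, and variables do not carry over. Pictures are saved under pics/ and viewed, at most 10 in all, crops included, and the job is handed in when it is done.

Besides the shell and the picture viewer there is one more tool, called as name(argument=value, ...) on one line, values as JSON. servo_tool: Moves the arm, as the interface text tells. Its arguments: {"type":"object","properties":{"rows":{"type":"string"}},"required":["rows"]}

```bash
mkdir -p pics; python3 - <<'E'
from plant import bot
import cv2
for n in("top","scene"):
    cv2.imwrite(f"pics/{n}0.png",bot.camera(n)); c=bot.calibration(n); print(n,c["mtx"].round(1).tolist(),c["world_from_camera"].round(3).tolist())
s=bot.state(); print(s["t"],s["position"],s["orientation"],s["wrist_force"],s["width"])
E
```

```text
top [[417.2, 0.0, 258.5], [0.0, 417.2, 196.4], [0.0, 0.0, 1.0]] [[0.011, -0.989, 0.144, 365.616], [-1.0, -0.011, -0.003, 3.483], [0.005, -0.144, -0.99, 1468.702], [0.0, 0.0, 0.0, 1.0]]
scene [[425.7, 0.0, 258.8], [0.0, 425.7, 196.3], [0.0, 0.0, 1.0]] [[0.592, 0.562, -0.578, 1315.402], [0.806, -0.403, 0.433, -547.383], [0.011, -0.722, -0.692, 948.236], [0.0, 0.0, 0.0, 1.0]]
0.1 [ 263.12739983 -620.95537058  262.51223042] [[ 9.20741378e-01  3.90172773e-01 -7.22896856e-04]
 [ 3.90173436e-01 -9.20739457e-01  1.88216657e-03]
 [ 6.87704895e-05 -2.01504379e-03 -9.99997967e-01]] [ 0.01603976 -0.56780987  0.35096628] 87.9971712966172
```

View pics/top0.png

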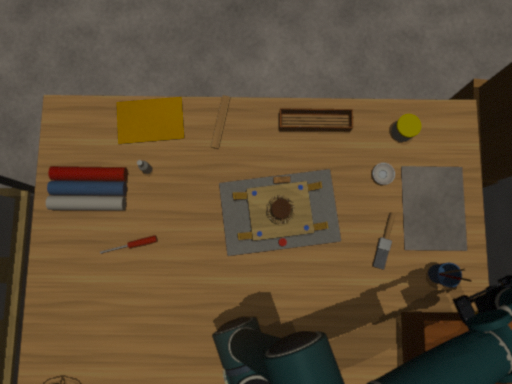

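View pics/scene0.png

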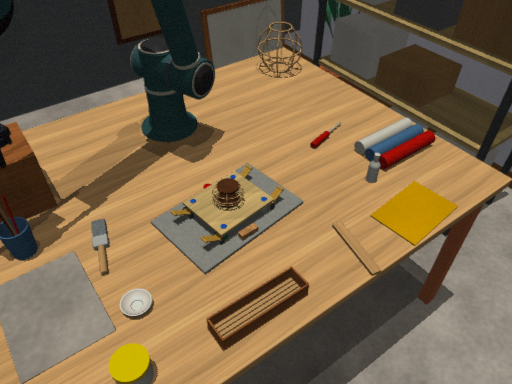

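The top view shows the bed centred at about (280,211), slightly rotated. The blue spots are near (254,190), (301,187), (259,234) and (306,227). I'll refine these with colour blobs.

```bash
cat > h.py <<'E'
from plant import bot
import numpy as np, cv2
from scipy.optimize import least_squares
def blobs(img,box):
    x0,y0,x1,y1=box; c=img[y0:y1,x0:x1].astype(float); w=np.clip(c[...,0]-np.maximum(c[...,2],c[...,1])*1.05,0,None)
    n,l,s,ce=cv2.connectedComponentsWithStats((w>15).astype('uint8'))
    o=[]
    for i in range(1,n):
        if s[i,4]<4: continue
        ys,xs=np.where(cv2.dilate((l==i).astype('uint8'),np.ones((3,3)))>0); ww=w[ys,xs]
        o.append((x0+(xs*ww).sum()/ww.sum(),y0+(ys*ww).sum()/ww.sum(),s[i,4]))
    return np.array(o)
def ray(n,uv,z):
    c=bot.calibration(n);T=c["world_from_camera"];d=T[:3,:3]@np.linalg.inv(c["mtx"])@[uv[0],uv[1],1];o=T[:3,3]
    return (o+d*(z-o[2])/d[2])
E
python3 - <<'E'
from h import *
for n,b in(("top",(235,170,325,250)),("scene",(165,170,295,255))):
    im=cv2.imread(f"pics/{n}0.png"); B=blobs(im,b)
    for u in B: print(n,u.round(1),ray(n,u,56)[:2].round(1))
    x0,y0,x1,y1=b; x0-=20;x1+=20;y0-=10;y1+=10
    cv2.imwrite(f"pics/{n}crop.png",cv2.resize(im[y0:y1,x0:x1],None,fx=4.5,fy=4.5,interpolation=cv2.INTER_CUBIC))
E
```

```text
top [300.1 186.8  19. ] [ 606.7 -144. ]
top [253.9 192.7  16. ] [584.6  14.4]
top [306.  227.3  18. ] [ 468.1 -163.3]
top [259.1 233.3  17. ] [445.8  -4.8]
scene [232.5 176.5  18. ] [447.6  -2.5]
scene [263.5 198.6  19. ] [586.1  17.4]
scene [192.5 200.6  19. ] [ 469.3 -160.4]
scene [223.2 225.8  22. ] [ 608.3 -141.1]
```

View pics/topcrop.png

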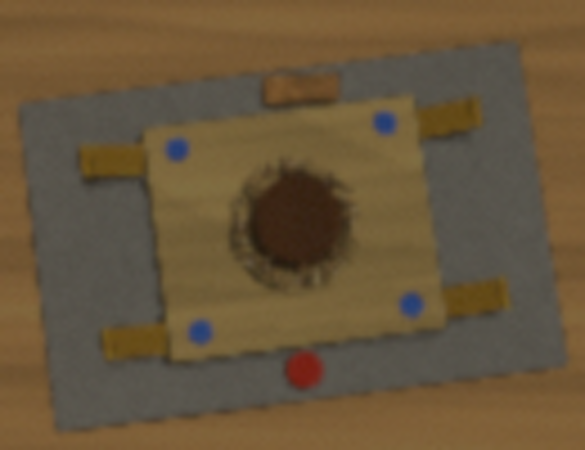

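servo_tool(rows="0 1.4 3.1 0 0.06;0 1.4 3.1 0 0.06;0 1.4 3.1 0 0.06;0 1.4 3.1 0 0.06;0 1.4 3.1 0 0.06;0 1.4 3.1 0 0.06;0 1.4 3.1 0 0.06;0 1.4 3.1 0 0.06;0 1.4 3.1 0 0.06;0 1.4 3.1 0 0.05")

```text
t: 0.93
position: [403.4, -309.7, 263.3]
orientation: [[0.546, 0.838, -0.0], [0.838, -0.546, 0.0], [0.0, -0.001, -1.0]]
wrist_force: [1.1, -0.8, -1.4]
width: 23.7
gripper_force: 0.0
```

servo_tool(rows="0 1.3 3 0 0;0 1.3 3 0 0;0 1.3 3 0 0;0 1.3 3 0 0;0 1.3 2.8 -3 0;0 0 0 -3.3 0;0 0 0 -3.3 0;0 0 0 -3.3 0;0 0 0 -3.4 0;0 0 0 0 0")

```text
t: 1.77
position: [462.3, -161.9, 94.7]
orientation: [[0.548, 0.837, -0.013], [0.837, -0.548, 0.005], [-0.003, -0.013, -1.0]]
wrist_force: [-2.3, 0.6, -0.7]
width: 0.6
gripper_force: 0.0
```

```bash
python3 - <<'E'
from h import *
s=bot.state();print(s["position"].round(1),s["wrist_force"].round(2),s["width"])
a=bot.camera("wrist");b=bot.camera("scene")[150:275,140:310]
c=bot.calibration("wrist");print(c["mtx"],c["hand_eye"].round(3).tolist())
cv2.imwrite("pics/w1.png",np.hstack([cv2.resize(a,(512,384)),cv2.copyMakeBorder(cv2.resize(b,(288,212)),0,172,0,0,0)]))
E
```

```text
[ 462.3 -161.9   94.7] [-2.33  0.57 -0.75] 0.6017819237185322
[[297.31863964   0.         254.29188795]
 [  0.         297.31863964 192.76207202]
 [  0.           0.           1.        ]] [[-0.001, -0.947, -0.321, 84.167], [1.0, -0.001, -0.001, 1.735], [0.0, -0.321, 0.947, -121.225], [0.0, 0.0, 0.0, 1.0]]
```

View pics/w1.png

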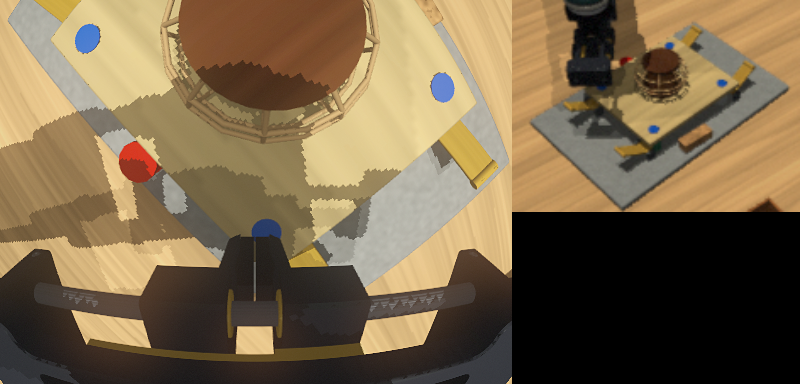

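The fingers are over the near-right spot, which shows at (266,230). NL is at (88,38) and FR at (443,87). I'll refine the corner positions from these.

```bash
cat >> h.py <<'E'
def wray(s,uv,z):
    c=bot.calibration("wrist");K=c["mtx"];H=c["hand_eye"]
    p=np.array([uv[0]-K[0,2],uv[1]-K[1,2]])/K[0,0];r=np.hypot(*p);d=np.r_[p/r*np.sin(r),np.cos(r)]
    R=s["orientation"];o=R@H[:3,3]+s["position"];d=R@H[:3,:3]@d
    return o+d*(z-o[2])/d[2]
E
python3 - <<'E'
from h import *
s=bot.state()
for n,uv in(("NL",(88,38.5)),("FR",(442.5,87)),("spool",(140,161))): print(n,wray(s,uv,56).round(1))
E
```

```text
NL [452.9  -3.7  56. ]
FR [ 619.8 -147.3   56. ]
spool [436.6 -86.9  56. ]
```

servo_tool(rows="0 0 0 0 0;0 0 0 0 0")

```text
t: 2.03
position: [469.9, -165.3, 104.3]
orientation: [[0.548, 0.836, 0.004], [0.836, -0.548, -0.002], [0.001, 0.004, -1.0]]
wrist_force: [0.3, -0.8, 0.5]
width: 0.2
gripper_force: 0.0
```

servo_tool(rows="0 0 0.2 -0.8 0;0 0 0 -0.8 0;0 0 0 -0.3 0;0 0 0 0 0;0 0 0 0 0;0 0 0 0 0")

```text
t: 2.53
position: [468.0, -162.4, 82.7]
orientation: [[0.548, 0.836, -0.0], [0.836, -0.548, 0.0], [-0.0, -0.0, -1.0]]
wrist_force: [0.1, -0.2, -0.7]
width: 0.4
gripper_force: 0.0
```

servo_tool(rows="0 0 0 -0.1 0;0 0 0 -0.1 0;0 0 0 -0.1 0;0 0 0 0 0;0 0 0 0 0;0 0 0 0 0")

```text
t: 3.03
position: [468.2, -162.6, 80.8]
orientation: [[0.548, 0.836, 0.0], [0.836, -0.548, -0.0], [-0.0, 0.0, -1.0]]
wrist_force: [-3.0, 0.8, 8.4]
width: 0.7
gripper_force: 4.0
```

servo_tool(rows="0 0 0 -0.1 0;0 0 0 0 0;0 0 0 0 0;0 0 0 0 0")

```text
t: 3.37
position: [468.3, -162.7, 80.7]
orientation: [[0.548, 0.837, 0.0], [0.837, -0.548, -0.0], [-0.0, 0.0, -1.0]]
wrist_force: [-5.5, 2.2, 14.7]
width: 0.7
gripper_force: 7.2
```

servo_tool(rows="0 0 0 3.5 0;0 0 0 3.5 0;0 0 0 3.5 0;0 2 3 1 0;0 2 3 0 0;0 2 3 0 0;0 2 3 0 0;0 2 3 0 0;0 1.7 2.8 0 0;0 0 0 -2 0")

```text
t: 4.2
position: [590.9, 20.2, 178.1]
orientation: [[0.545, 0.838, 0.011], [0.838, -0.545, 0.002], [0.008, 0.008, -1.0]]
wrist_force: [1.4, -1.1, 0.1]
width: 0.4
gripper_force: 0.0
```

servo_tool(rows="0 0 0 -3 0;0 0 0 -3 0;0 0 0 -2.5 0;0 0 0 0 0;0 0 0 0 0;0 0 0 0 0;0 0 0 0 0")

```text
t: 4.78
position: [586.8, 15.4, 91.0]
orientation: [[0.548, 0.836, 0.004], [0.836, -0.548, -0.0], [0.002, 0.003, -1.0]]
wrist_force: [-0.1, -0.8, -0.1]
width: 0.2
gripper_force: 0.0
```

servo_tool(rows="0 0 0 -0.6 0;0 0 0 -0.3 0;0 0 0 -0.1 0;0 0 0 -0.1 0;0 0 0 -0.1 0;0 0 0 0 0;0 0 0 0 0;0 0 0 0 0")

```text
t: 5.45
position: [586.4, 15.6, 80.6]
orientation: [[0.548, 0.836, 0.003], [0.836, -0.548, -0.0], [0.002, 0.003, -1.0]]
wrist_force: [-6.7, 0.1, 18.0]
width: 0.2
gripper_force: 9.0
```

servo_tool(rows="0 0 0 3 0;0 0 0 3 0;0 0.2 -1.6 0 0.12;0 0.2 -1.6 0 0.12;0 0.2 -1.6 0 0.12;0 0.2 -1.6 0 0.12;0 0.2 -1.6 0 0.12;0 0.2 -1.6 0 0.12;0 0.2 -1.6 0 0.12;0 0.2 -1.6 0 0.12")

```text
t: 6.28
position: [601.0, -113.3, 137.0]
orientation: [[-0.376, 0.926, 0.001], [0.926, 0.376, -0.0], [-0.0, 0.001, -1.0]]
wrist_force: [0.0, -0.2, -0.1]
width: 0.3
gripper_force: 0.0
```

servo_tool(rows="0 0.2 -1.5 0 0.12;0 0.3 -1.5 0 0.12;0 0 0 0 0.12;0 0 0 0 0.12;0 0 0 -2.5 0;0 0 0 -2 0;0 0 0 -0.5 0;0 0 0 0 0;0 0 0 0 0;0 0 0 0 0")

```text
t: 7.12
position: [606.9, -142.6, 88.1]
orientation: [[-0.758, 0.652, 0.002], [0.652, 0.758, -0.001], [-0.002, 0.001, -1.0]]
wrist_force: [-0.3, -0.2, 0.5]
width: 0.6
gripper_force: 0.0
```

servo_tool(rows="0 0 0 -0.4 0;0 0 0 -0.2 0;0 0 0 -0.1 0;0 0 0 -0.1 0;0 0 0 -0.1 0;0 0 0 0 0;0 0 0 0 0;0 0 0 0 0")

```text
t: 7.78
position: [606.8, -142.6, 80.7]
orientation: [[-0.758, 0.652, 0.002], [0.652, 0.758, -0.001], [-0.002, 0.001, -1.0]]
wrist_force: [-4.5, 1.3, 13.5]
width: 0.5
gripper_force: 6.7
```

servo_tool(rows="0 0 0 3.5 0;0 0 0 3.5 0;0 0 0 3.5 0;0 -2.6 2.3 0.5 0;0 -2.6 2.3 0 0;0 -2.7 2.3 0 0;0 -2.7 2.3 0 0;0 -2.7 2.3 0 0;0 -2.7 2.4 0 0;0 0 0 0 0")

```text
t: 8.62
position: [440.7, -0.6, 186.6]
orientation: [[-0.759, 0.651, -0.004], [0.651, 0.759, 0.002], [0.004, -0.002, -1.0]]
wrist_force: [-0.4, -0.0, -0.7]
width: 0.7
gripper_force: 0.0
```

servo_tool(rows="0 0 0 -2 0;0 0 0 -3 0;0 0 0 -3 0;0 0 0 -2 0;0 0 0 -0.4 0;0 0 0 0 0;0 0 0 0 0;0 0 0 0 0;0 0 0 0 0")

```text
t: 9.37
position: [447.6, -3.6, 85.4]
orientation: [[-0.758, 0.652, 0.003], [0.652, 0.758, -0.0], [-0.003, 0.002, -1.0]]
wrist_force: [1.0, -0.1, 1.4]
width: 0.3
gripper_force: 0.0
```

servo_tool(rows="0 0 0 -0.3 0;0 0 0 -0.1 0;0 0 0 -0.1 0;0 0 0 -0.1 0;0 0 0 -0.1 0;0 0 0 0 0;0 0 0 0 0;0 0 0 0 0")

```text
t: 10.03
position: [446.1, -3.0, 77.4]
orientation: [[-0.758, 0.653, 0.0], [0.653, 0.758, 0.001], [0.0, 0.001, -1.0]]
wrist_force: [-2.7, 2.5, 6.0]
width: 0.5
gripper_force: 3.0
```

servo_tool(rows="0 0 0 -0.1 0;0 0 0 -0.1 0;0 0 0 0 0;0 0 0 0 0;0 0 0 0 0")

```text
t: 10.45
position: [446.1, -2.9, 76.7]
orientation: [[-0.758, 0.653, -0.001], [0.653, 0.758, 0.001], [0.001, 0.0, -1.0]]
wrist_force: [-7.6, 3.3, 18.1]
width: 0.8
gripper_force: 9.1
```

Near left is the corner that sinks. Next I'll go to its tab.

servo_tool(rows="0 0 0 1 0;0 0 0 3 0;0 0 0 1 0;0 -0.2 1.5 0 -0.12;0 -0.2 1.5 0 -0.12;0 -0.2 1.5 0 -0.12;0 -0.2 1.5 0 -0.12;0 -0.2 1.4 0 -0.12;0 0 0 0 -0.12;0 0 0 0 0")

```text
t: 11.28
position: [436.1, 71.3, 124.8]
orientation: [[-0.138, 0.99, 0.001], [0.99, 0.138, 0.0], [-0.0, 0.001, -1.0]]
wrist_force: [0.3, 0.1, 0.4]
width: 0.3
gripper_force: 0.0
```

servo_tool(rows="0 0 0 0 0;0 0 0 0 0;0 0 0 0 0")

```text
t: 11.53
position: [436.0, 70.3, 124.6]
orientation: [[-0.141, 0.99, 0.0], [0.99, 0.141, -0.0], [-0.0, 0.0, -1.0]]
wrist_force: [-0.6, 0.3, -0.5]
width: 0.3
gripper_force: 0.0
```

```bash
python3 - <<'E'
from h import *
s=bot.state();print(s["position"].round(1),s["orientation"].round(3).tolist())
a=bot.camera("wrist");b=bot.camera("scene")[150:275,140:310]
print(wray(s,(254,193),0).round(0))
cv2.imwrite("pics/w2.png",np.hstack([a,cv2.copyMakeBorder(cv2.resize(b,(288,212)),0,172,0,0,0)]))
E
```

```text
[436.   70.3 124.6] [[-0.141, 0.99, 0.0], [0.99, 0.141, -0.0], [-0.0, 0.0, -1.0]]
[437.  70.   0.]
```

View pics/w2.png

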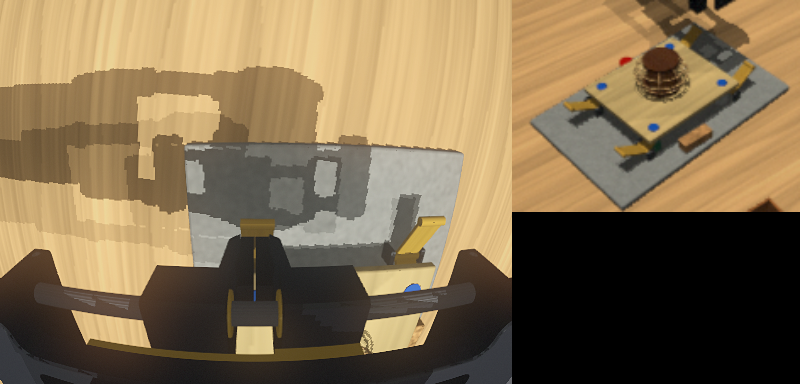

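The tab's outer end shows at about (257,222), just beyond the fingertips and centred on them.

```bash
python3 - <<'E'
from h import *
s=bot.state()
for uv in((257,221),(257,236)): print(wray(s,uv,57).round(1))
E
```

```text
[439.5  68.9  57. ]
[441.1  57.3  57. ]
```

servo_tool(rows="0 0 0 -2.5 0;0 0 0 -1 0;0 0 0 0 0;0 0 0 0 0")

```text
t: 11.97
position: [434.9, 70.4, 88.9]
orientation: [[-0.14, 0.99, -0.003], [0.99, 0.14, -0.0], [0.0, -0.003, -1.0]]
wrist_force: [0.2, 0.7, 0.1]
width: 0.5
gripper_force: 0.0
```

servo_tool(rows="0 0 0 -0.5 0;0 0 0 -0.5 0;0 0 0 -0.5 0;0 0 0 -0.5 0;0 0 0 0 0;0 0 0 0 0")

```text
t: 12.47
position: [435.4, 70.4, 69.2]
orientation: [[-0.14, 0.99, -0.001], [0.99, 0.14, -0.001], [-0.001, -0.001, -1.0]]
wrist_force: [-0.2, -0.4, -0.6]
width: 0.6
gripper_force: 0.0
```

```bash
python3 - <<'E'
from h import *
a=bot.camera("wrist")[180:300,190:450];b=bot.camera("scene")[150:250,200:300]
cv2.imwrite("pics/w3.png",np.vstack([cv2.resize(a,(650,300),interpolation=2),cv2.copyMakeBorder(cv2.resize(b,(300,300),interpolation=2),0,0,0,350,0)]))
E
```

```text
(no output)
```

View pics/w3.png

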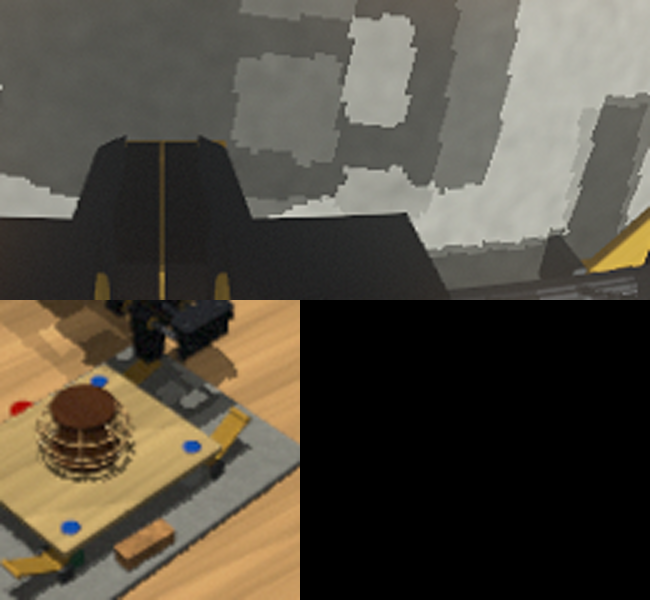

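A thin gold edge shows just past the fingertip, so the tab is under the finger and going down. I'll continue.

servo_tool(rows="0 0 0 -0.5 0;0 0 0 -0.5 0;0 0 0 -0.4 0;0 0 0 -0.3 0;0 0 0 0 0;0 0 0 0 0")

```text
t: 13.07
position: [435.4, 70.4, 52.1]
orientation: [[-0.14, 0.99, -0.001], [0.99, 0.14, -0.001], [-0.0, -0.001, -1.0]]
wrist_force: [0.2, 0.7, 0.5]
width: 0.3
gripper_force: 0.0
```

servo_tool(rows="0 0 0 -0.2 0;0 0 0 -0.2 0;0 0 0 -0.1 0;0 0 0 -0.1 0;0 0 0 -0.1 0;0 0 0 0 0;0 0 0 0 0")

```text
t: 13.65
position: [435.8, 70.4, 46.0]
orientation: [[-0.14, 0.99, -0.001], [0.99, 0.14, -0.0], [-0.0, -0.001, -1.0]]
wrist_force: [-2.9, -2.3, 7.2]
width: 0.5
gripper_force: 3.3
```

servo_tool(rows="0 0 0 -0.1 0;0 0 0 -0.1 0;0 0 0 0 0;0 0 0 0 0;0 0 0 0 0")

```text
t: 14.07
position: [436.0, 70.4, 45.4]
orientation: [[-0.14, 0.99, -0.001], [0.99, 0.14, -0.001], [-0.0, -0.001, -1.0]]
wrist_force: [-7.6, -2.4, 19.7]
width: 0.5
gripper_force: 10.0
```

servo_tool(rows="0 0 0 1 0;0 0 0 3 0;0 0 0 3 0;0 -0.5 1 3 0;0 -1 2 2 0;0 -1 2 0 0;0 -1 2 0 0;0 0 2 0 0;0 0 0 0 0;0 0 0 0 0")

```text
t: 14.9
position: [400.9, 161.1, 163.7]
orientation: [[-0.142, 0.99, 0.001], [0.99, 0.142, -0.0], [-0.0, 0.0, -1.0]]
wrist_force: [-0.2, -0.2, -0.1]
width: 0.3
gripper_force: 0.0
```

```bash
python3 - <<'E'
from h import *
s=bot.state();print(s["t"],s["position"].round(1),s["wrist_force"].round(1))
t=bot.camera("top");b=bot.camera("scene")
for n,im,bx in(("top",t,(235,170,325,250)),("scene",b,(165,170,295,255))):
    for u in blobs(im,bx): print(n,u.round(1))
cv2.imwrite("pics/f.png",np.hstack([cv2.resize(t[165:265,210:350],(400,286),interpolation=2),cv2.resize(b[160:260,150:290],(400,286),interpolation=2)]))
E
```

```text
14.9 [400.9 161.1 163.7] [-0.2 -0.2 -0.1]
top [300.1 186.8  19. ]
top [253.9 192.7  18. ]
top [305.9 227.3  18. ]
top [259.1 233.3  17. ]
scene [232.4 176.4  18. ]
scene [263.5 198.5  20. ]
scene [192.5 200.6  19. ]
scene [223.2 225.7  23. ]
```

View pics/f.png

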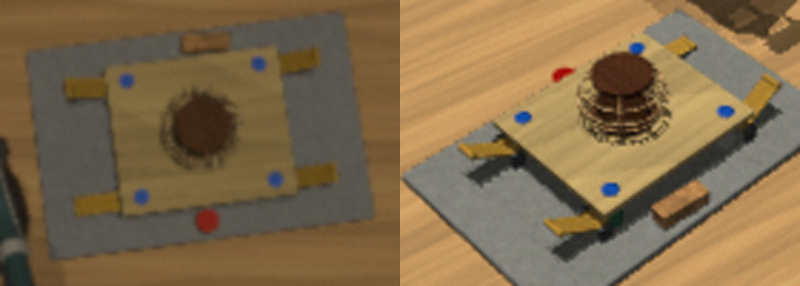

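The near-left tab lies flat, the other three are up, and the spots are back at their level pixel positions to within 0.1 px.

```bash
python3 -c "
from plant import bot
print(bot.hand_in())"
```

```text
the job is handed in; nothing more can be done
None
```

The near-left corner was the one that sank: I rocked it down and pressed its shim tab flat, the final pictures show the plate level with the other three tabs up, and the job is handed in (no verdict was returned).

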